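Line up two V-blocks with a straightedge and lay a camshaft in them

ROBOT

A 6-joint arm with a two-finger parallel gripper is mounted at the origin on the work surface. World frame = base frame: x ahead of the robot, y to its left, z up, the work surface at z = 0. Lengths are in m, angles in rad, forces in N, time in s.
With the tool pointing down it reaches from about 0.375 to 0.975 m from the base axis. Payload 3.8 kg.
Tool frame: the origin (TCP) lies at the very end of the fingers, on their centre line; the grasp point (between the pads) lies 19 mm behind it; z points along the fingers, y is the direction in which the jaws open and shut (so a half turn about z gives the same grasp; the last joint's range is limited). The gripper opens to 85 mm and grips with 20 to 120 N. Pads are 22 mm wide; open, the fingers measure 114 mm over their backs; the gripper's body (76 mm by 85 mm) begins 54 mm behind the grasp point. The pads swing forward as they close: fully open they stand 13 mm farther back than shut.
Start: joints at [-1.333, 0.264, 1.604, -0, 1.274, -0.037], TCP at [0.183, -0.65, 0.231] pointing down, gripper open.
Joint ranges: [-2.63, 2.63], [-0.94, 2.18], [0.31, 2.57], [-1.31, 4.45], [0, 2.66], [-2.55, 2.55]. Speed limits (rad/s): [2.57, 2.57, 3.14, 3.14, 3.14, 3.14].

INTERFACE

Orientations are given as a rotation vector (axis times angle).
In Python, from workcell import bot gives the robot as it stands.
- The arm moves only by the tool jog_arm, never from a script. Its argument "plan" is a list of rows, each an object of numbers: "claw": the closure, from 0 (fully open) to 1 (shut); "x", "y", "z": the shift along the tool's x, y, z in m; "turn": the turn about the tool's z in degrees. In form: [{"claw": .., "x": .., "y": .., "z": .., "turn": ..}, ...]. A call has 1 to 10 rows; each row shifts and turns the commanded pose from where the row before left it, along the tool's axes as they then stand; what a row does not reach is not made up. A row lasts 1/8 s, in which the tool goes at most 62.5 mm and 10.7 degrees, less where a joint would pass 70% of its speed; a pose out of reach is approached as far as the arm can. A call is refused whole if a number of a shift passes 0.0625 or a number of a turn 10.7, either way. A call with a gripper value outside its range is refused whole. The fingers move at their own pace and stop on an object; "newtons" is the grip in N (left out, the last holds). Time passes only in rows, so rows that do not move let the fingers close. It gives the time, the measured TCP pose, the force and the opening at its end, in the units of the state.
- bot.read_state(): the state, without advancing time (a new reading comes with each control period).
- bot.read_camera(name): name is "side" or "top" or "wrist"; returns the picture (400x640x3 uint8, red, green, blue); there is no depth.
- bot.camera_params(name): a dict with "fx", "fy", "cx", "cy" (pixels), "world_to_cam" (4x4, takes a point from world to camera coordinates). Camera axes: x right, y up, looking along -z (the intrinsics and any distortion apply to the point x, -y, -z); pixel columns grow to the right and rows downward; lengths in m; the calibration is good to about 2 mm. A picture is of the moment at which its call begins: read the wrist's pose just before it. camera_params takes no time and is no camera call; for the wrist camera it gives the pose at the moment of the call.
- bot.finish_job(): hands the job in, once; it reports no verdict.
The state is a dict: "time": time; "q": joint angles; "joint_vel": joint speeds; "joint_torque": joint torques, N m; "tool_pos": TCP position; "tcp_rot": TCP orientation; "wrist_force": force on the tool from outside, world axes, zero at the start; "torque": the same for the moment, N m; "width": opening from 0.0 (shut) to 1.0 (fully open).
Only numpy, scipy, OpenCV 4.12 (cv2) and the standard library are available. Lean on these libraries where they do the work, as an engineer would, in place of code of your own. Each camera call takes 0.05 s, during which the arm holds its last target. There are 200 camera calls.

TASK

Set up the camshaft for its run-out check on the surface plate. Line the loose V-block up with the one held by its magnet, switches on the same side, by laying the straightedge flat on the plate with its long edge flush along the plain side faces (the side without the switches, facing the robot) of both blocks, far enough apart for the camshaft's two bearing journals; then lay the camshaft gently in both Vs so that each journal sits wholly within its block. Leave the straightedge lying flush against the blocks, and leave everything else on the bench as it is.

Things in the scene. Friction and masses are not known exactly. Their poses are not given: they have to be found in the camera images.
- plate: Cast-iron surface plate, a dark flat slab 330 (x) x 460 (y) x 50 mm, fixed on the steel bench (bench top at z = 0). Origin: centre of its underside, so its working surface is 50 mm above the origin.
- vblock_held: Steel magnetic V-block 60 (x) x 50 (y) x 50 mm high, held immovably to the plate near its left or right end. Origin: centre of its underside. 90 degree V along its y, 40 mm wide at the top, 20 mm deep; a journal lying in it has its axis 47 mm above the origin. Plain side face at x = -30 mm, towards the robot; the black switch knob sticks out 12 mm at x = +30 mm, 18 mm up.
- vblock_loose: The matching V-block, same shape, size and frame, 0.7 to 1.0 kg, magnet off, loose at the other end of the plate, its switch on the far side, up to 0.85 rad askew to its partner. It belongs beside its partner towards the plate's middle (no room on the other side). Gripped on its end faces (y = +-25 mm), its side faces stay free.
- straightedge: Plain flat steel bar 200 (its x) x 36 (its y) x 10 mm thick, 0.45 to 0.65 kg, lying flat on the bench to the left or right of the plate. Origin: centre of its underside. Its long edges are the faces at y = +-18 mm; either may be used. It must reach along both blocks.
- camshaft: Steel camshaft 190 mm long, 0.4 to 0.6 kg, on the bench on the other side of the plate, axis 13 mm up. Origin: on its axis (its x) midway between the bright journals, which are 24 mm in diameter, 32 mm wide, centred at x = +-60 mm. Two lobes 10 mm wide at x = +-22.5 mm, reaching 20.5 mm from the axis; between them 35 mm of bare 22 mm shaft to grip. Either end may go in either block.
- feeler: Bystander: folded feeler-gauge set 16 x 105 x 12 mm, loose on the far edge of the plate. Origin: centre of its underside.
- micrometer: Bystander: outside micrometer about 140 x 75 x 17 mm, lying loose on the bench at the far left. Origin: middle of its frame.
- oil: Bystander: oil bottle 66 mm in diameter, 170 mm high, standing loose by the plate's far right corner. Origin: centre of its underside.
- spanner: Bystander: spanner 190 mm long, lying loose along x on the bench at the left, outside whichever thing lies beside the plate.
- screwdriver: Bystander: screwdriver 200 mm long, lying loose along x on the bench at the right, outside whichever thing lies beside the plate.
- spring: Bystander: valve spring 60 mm in diameter, 66 mm high, standing loose on the plate's far left corner. Origin: centre of its underside.
- indicator_stand: Bystander, fixed: indicator stand behind the plate, foot 60 x 50 x 55 mm, post and dial up to 225 mm high. Origin: centre of its underside.
Things that resemble listed ones, but are neither listed nor needed, are in the scene too. Leave any blue or green look-alike of the vblock_loose alone.

How it is judged:
By the outcome, as a careful person would: the job done as asked, in the order asked, and still so for the second after the job is handed in, with the robot touching nothing.
It also fails if it takes over 72 s, if anything falls off the work surface, if the arm or the gripper's body presses on something with over 40 N, if the wrist force passes 120 N, or if a joint passes its speed limit or range.

## Working session

There is one attempt and no reset: what is moved stays moved. The work goes in short steps, Python scripts to look and compute and a tool call to move; the robot and the scene stay as the last step left them, time stands still between calls to the robot, and variables do not carry over. Pictures are saved under pics/ and viewed, about 8 in all and at most 12, crops included, and the job is handed in when it is done.

Besides the shell and the picture viewer there is one more tool, called after ">>>" as a command line: name --argument value ..., lists and objects as JSON in quotes. jog_arm: Moves the arm, as the interface text tells. Its arguments: {"type":"object","properties":{"plan":{"type":"array","items":{"type":"object","properties":{"claw":{"type":"number"},"x":{"type":"number"},"y":{"type":"number"},"z":{"type":"number"},"turn":{"type":"number"}}}},"newtons":{"type":"number"}},"required":["plan"]}

```bash
ls; mkdir -p pics
python3 - <<'E'
from workcell import bot
import cv2,numpy as np
s=bot.read_state();print({k:np.round(v,3) for k,v in s.items()})
for n in("top","side"):
    im=bot.read_camera(n);cv2.imwrite(f"pics/{n}0.png",im[...,::-1]);p=bot.camera_params(n);print(n,{k:np.round(v,4).tolist() for k,v in p.items()})
E
```

```text
pics
{'time': np.float64(0.0), 'q': array([-1.333,  0.265,  1.605, -0.   ,  1.274, -0.037]), 'joint_vel': array([-0.001,  0.001,  0.001, -0.001,  0.   , -0.002]), 'joint_torque': array([-1.0000e-03, -5.1512e+01, -3.6732e+01, -0.0000e+00,  1.3000e-02,
       -0.0000e+00]), 'tool_pos': array([ 0.183, -0.649,  0.23 ]), 'tcp_rot': array([-3.11, -0.43,  0.  ]), 'wrist_force': array([0.698, 0.347, 0.533]), 'torque': array([ 0.031,  0.001, -0.026]), 'width': np.float64(1.001)}
top {'fx': 520.7232, 'fy': 520.7232, 'cx': 322.2953, 'cy': 202.5613, 'world_to_cam': [[-0.001, -1.0, -0.0075, 0.0147], [0.998, -0.0015, 0.0628, -0.5308], [-0.0628, -0.0074, 0.998, -1.4295], [0.0, 0.0, 0.0, 1.0]]}
side {'fx': 431.9466, 'fy': 431.9466, 'cx': 317.2131, 'cy': 198.5556, 'world_to_cam': [[-0.7259, 0.6877, 0.0157, 0.3814], [-0.4109, -0.4518, 0.7919, 0.1883], [0.5517, 0.5683, 0.6105, -1.7245], [0.0, 0.0, 0.0, 1.0]]}
```

View pics/top0.png

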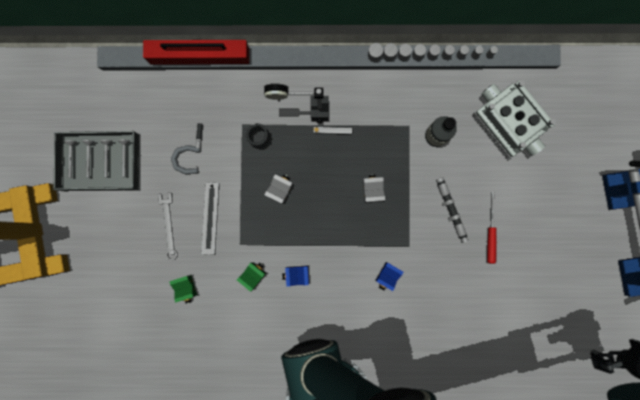

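View pics/side0.png

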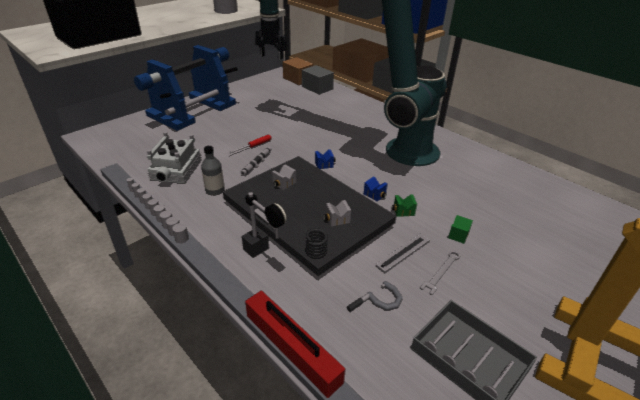

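Top view: plate (241–409, 125–246). The grey V-blocks are at (279,188), askew so loose, and at (374,188), square so held. The bar is at (210,217) and the camshaft at (452,210). Blue (297,275), (389,276) and green (252,276), (182,289) blocks are decoys and stay untouched. The side view agrees.

```bash
cat > h.py <<'E'
from workcell import bot
import cv2,numpy as np
from scipy.spatial.transform import Rotation as R
def snap(n,f=None):
    p=bot.camera_params(n);im=bot.read_camera(n)[...,::-1].copy()
    if f: cv2.imwrite(f"pics/{f}.png",im); np.save(f"pics/{f}.npy",p)
    return im,p
def ray(p,uv):
    M=np.array(p["world_to_cam"]);uv=np.atleast_2d(uv).astype(float)
    d=np.c_[(uv[:,0]-p["cx"])/p["fx"],-(uv[:,1]-p["cy"])/p["fy"],-np.ones(len(uv))]
    return -M[:3,:3].T@M[:3,3], d@M[:3,:3]
def onz(p,uv,z):
    c,d=ray(p,uv);return c+d*((z-c[2])/d[:,2])[:,None]
def proj(p,X):
    M=np.array(p["world_to_cam"]);X=np.atleast_2d(X)@M[:3,:3].T+M[:3,3]
    return np.c_[p["cx"]+p["fx"]*X[:,0]/-X[:,2],p["cy"]-p["fy"]*X[:,1]/-X[:,2]]
def tri(obs):
    A=np.zeros((3,3));b=np.zeros(3)
    for p,uv in obs:
        c,d=ray(p,uv);d=d[0]/np.linalg.norm(d[0]);P=np.eye(3)-np.outer(d,d);A+=P;b+=P@c
    x=np.linalg.solve(A,b);return x,[np.linalg.norm(proj(p,x)[0]-uv) for p,uv in obs]
def st():
    s=bot.read_state();Rm=R.from_rotvec(s["tcp_rot"]).as_matrix()
    print("t%.2f"%s["time"],"tcp",np.round(s["tool_pos"],4),"tool x",np.round(Rm[:,0],3),"y",np.round(Rm[:,1],3),"z",np.round(Rm[:,2],3),"F",np.round(s["wrist_force"],1),"w %.3f"%s["width"]);return s,Rm
E
python3 - <<'E'
from h import *
p=bot.camera_params("top")
for n,uv,z in(("loose",(279,188),.1),("held",(374,188),.1),("bar1",(213,183),.01),("bar2",(207,253),.01),("cam1",(438,180),.013),("cam2",(465,242),.013),("plate",(241,125),.05),("plate2",(409,246),.05),("spring",(259,137),.11)): print(n,np.round(onz(p,uv,z)[0],3))
s,Rm=st();w=bot.camera_params("wrist");M=np.array(w["world_to_cam"])
c=-M[:3,:3].T@M[:3,3];print("cam in tool",np.round(Rm.T@(c-s["tool_pos"]),3),"look",np.round(Rm.T@-M[2,:3],3),"right",np.round(Rm.T@M[0,:3],3),w["fx"],w["cx"],w["cy"])
im=cv2.imread("pics/top0.png")[110:300,160:480];cv2.imwrite("pics/crop0.png",cv2.resize(im,None,fx=2.5,fy=2.5,interpolation=cv2.INTER_CUBIC))
E
```

```text
loose [0.564 0.127 0.1  ]
held [ 0.564 -0.122  0.1  ]
bar1 [0.587 0.32  0.01 ]
bar2 [0.391 0.335 0.01 ]
cam1 [ 0.594 -0.309  0.013]
cam2 [ 0.421 -0.381  0.013]
plate [0.742 0.236 0.05 ]
plate2 [ 0.411 -0.22   0.05 ]
spring [0.697 0.179 0.11 ]
t0.10 tcp [ 0.183 -0.649  0.23 ] tool x [0.962 0.271 0.   ] y [ 0.271 -0.962 -0.002] z [-0.001  0.002 -1.   ] F [ 0.3 -0.8 -1.2] w 1.001
cam in tool [ 0.068 -0.    -0.142] look [-0.267 -0.     0.964] right [-0.001  1.     0.   ] 350.6900268343833 315.81783979026244 201.04681944457147
```

View pics/crop0.png

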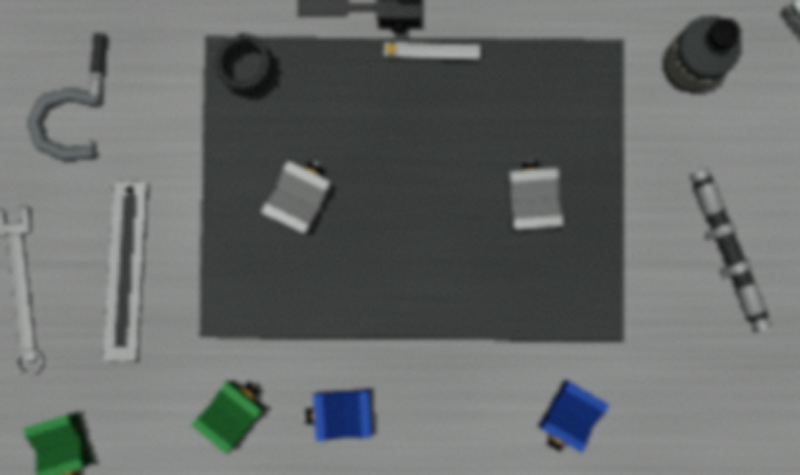

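Crop: loose block at (297,197) with its switch on the far side, held block square at (536,197). The grooved grey bar at (125,270) is the straightedge, and the lobed shaft at (730,250) is the camshaft. Next are closer wrist-camera views, camshaft first.

>>> jog_arm --plan '[{"turn": 7.85,"z": -0.01},{"turn": 7.85,"z": -0.01},{"x": 0.035,"y": -0.038},{"x": 0.035,"y": -0.038},{"x": 0.035,"y": -0.038},{"x": 0.035,"y": -0.038},{"x": 0.035,"y": -0.038},{"x": 0.035,"y": -0.038},{"x": 0.035,"y": -0.038},{"x": 0.033,"y": -0.038}]'

```text
schema error: expected keys claw, x, y, z, turn
```

Run:
```python
from h import *
st(); snap("wrist","w1"); st()
```

```text
t0.10 tcp [ 0.183 -0.649  0.23 ] tool x [0.962 0.271 0.   ] y [ 0.271 -0.962 -0.002] z [-0.001  0.002 -1.   ] F [ 0.3 -0.8 -1.2] w 1.001
t0.15 tcp [ 0.183  -0.6491  0.2303] tool x [0.962 0.271 0.   ] y [ 0.271 -0.962 -0.002] z [-0.     0.002 -1.   ] F [-0.7 -1.4  0.2] w 0.996
```

>>> jog_arm --plan '[{"x": 0,"y": -0.05},{"y": -0.05},{},{}]'

```text
schema error: expected keys claw, x, y, z, turn
```

Run:
```python
from h import *
st(); im,_=snap("wrist","w2")
a=cv2.imread("pics/w1.png");cv2.imwrite("pics/v1.png",cv2.resize(np.hstack([a,im]),(800,250),interpolation=cv2.INTER_AREA))
```

```text
t0.15 tcp [ 0.183  -0.6491  0.2303] tool x [0.962 0.271 0.   ] y [ 0.271 -0.962 -0.002] z [-0.     0.002 -1.   ] F [-0.7 -1.4  0.2] w 0.996
```

View pics/v1.png

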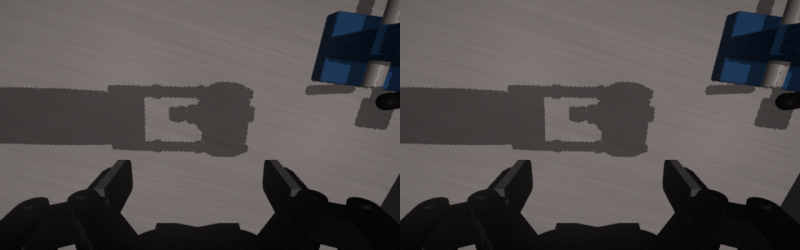

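The moves were refused because every row needs all five keys, so the picture (4th) only shows the start pose: fingers at the bottom, empty bench. Repeating with full rows.

>>> jog_arm --plan '[{"claw": 0,"x": 0,"y": 0,"z": -0.01,"turn": 7.85},{"claw": 0,"x": 0,"y": 0,"z": -0.01,"turn": 7.85},{"claw": 0,"x": 0.035,"y": -0.038,"z": 0,"turn": 0},{"claw": 0,"x": 0.035,"y": -0.038,"z": 0,"turn": 0},{"claw": 0,"x": 0.035,"y": -0.038,"z": 0,"turn": 0},{"claw": 0,"x": 0.035,"y": -0.038,"z": 0,"turn": 0},{"claw": 0,"x": 0.035,"y": -0.038,"z": 0,"turn": 0},{"claw": 0,"x": 0.035,"y": -0.038,"z": 0,"turn": 0},{"claw": 0,"x": 0.035,"y": -0.038,"z": 0,"turn": 0},{"claw": 0,"x": 0,"y": 0,"z": 0,"turn": 0}]'

```text
time: 1.45
tool_pos: [0.4299, -0.3807, 0.2511]
tcp_rot: [-3.141, -0.009, -0.001]
wrist_force: [0.2, -0.3, -0.0]
width: 0.995
```

Run:
```python
from h import *
st(); snap("wrist","w1")
```

```text
t1.45 tcp [ 0.4299 -0.3807  0.2511] tool x [1.    0.006 0.   ] y [ 0.006 -1.    -0.001] z [ 0.     0.001 -1.   ] F [ 0.2 -0.3 -0. ] w 0.995
```

>>> jog_arm --plan '[{"claw": 0,"x": 0,"y": -0.055,"z": 0,"turn": 0},{"claw": 0,"x": 0.02,"y": -0.055,"z": 0,"turn": 0},{"claw": 0,"x": 0.02,"y": -0.03,"z": 0,"turn": 0},{"claw": 0,"x": 0,"y": 0,"z": 0,"turn": 0},{"claw": 0,"x": 0,"y": 0,"z": 0,"turn": 0}]'

```text
time: 2.12
tool_pos: [0.4673, -0.2446, 0.2512]
tcp_rot: [3.141, 0.0, -0.001]
wrist_force: [1.2, -0.6, -0.1]
width: 0.999
```

Run:
```python
from h import *
st(); im,_=snap("wrist","w2")
a=cv2.imread("pics/w1.png");cv2.imwrite("pics/v2.png",cv2.resize(np.vstack([a,im]),(480,600),interpolation=cv2.INTER_AREA))
```

```text
t2.12 tcp [ 0.4673 -0.2446  0.2512] tool x [ 1.     0.    -0.001] y [ 0.    -1.     0.001] z [-0.001 -0.001 -1.   ] F [ 1.2 -0.6 -0.1] w 0.999
```

View pics/v2.png

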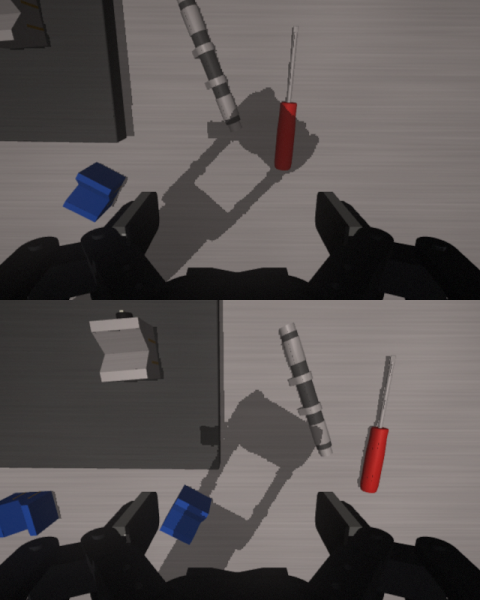

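w1 and w2 show the camshaft clear of the screwdriver, with the held block at about (167,67) in w2. Moving on to see both blocks from two places.

>>> jog_arm --plan '[{"claw": 0,"x": 0,"y": -0.05,"z": 0,"turn": 0},{"claw": 0,"x": 0,"y": -0.05,"z": 0,"turn": 0},{"claw": 0,"x": 0,"y": -0.05,"z": 0,"turn": 0},{"claw": 0,"x": 0,"y": -0.045,"z": 0,"turn": 0},{"claw": 0,"x": 0,"y": 0,"z": 0,"turn": 0},{"claw": 0,"x": 0,"y": 0,"z": 0,"turn": 0}]'

```text
time: 2.92
tool_pos: [0.4677, -0.0497, 0.2513]
tcp_rot: [3.141, -0.0, 0.0]
wrist_force: [1.1, 0.1, 0.3]
width: 1.0
```

Run:
```python
from h import *
st(); snap("wrist","w3")
```

```text
t2.92 tcp [ 0.4677 -0.0497  0.2513] tool x [ 1. -0.  0.] y [-0.    -1.     0.001] z [ 0.    -0.001 -1.   ] F [1.1 0.1 0.3] w 1.000
```

>>> jog_arm --plan '[{"claw": 0,"x": 0,"y": -0.05,"z": 0,"turn": 0},{"claw": 0,"x": 0,"y": -0.05,"z": 0,"turn": 0},{"claw": 0,"x": 0,"y": -0.03,"z": 0,"turn": 0},{"claw": 0,"x": 0,"y": 0,"z": 0,"turn": 0},{"claw": 0,"x": 0,"y": 0,"z": 0,"turn": 0}]'

```text
time: 3.6
tool_pos: [0.4679, 0.0801, 0.2512]
tcp_rot: [3.141, -0.001, -0.0]
wrist_force: [-0.6, -0.0, -0.5]
width: 0.996
```

Run:
```python
from h import *
st(); im,_=snap("wrist","w4")
a=cv2.imread("pics/w3.png");cv2.imwrite("pics/v3.png",np.vstack([a[:300],im[:300]]))
```

```text
t3.60 tcp [0.4679 0.0801 0.2512] tool x [ 1.    -0.001 -0.   ] y [-0.001 -1.     0.001] z [-0.    -0.001 -1.   ] F [-0.6 -0.  -0.5] w 0.996
```

View pics/v3.png

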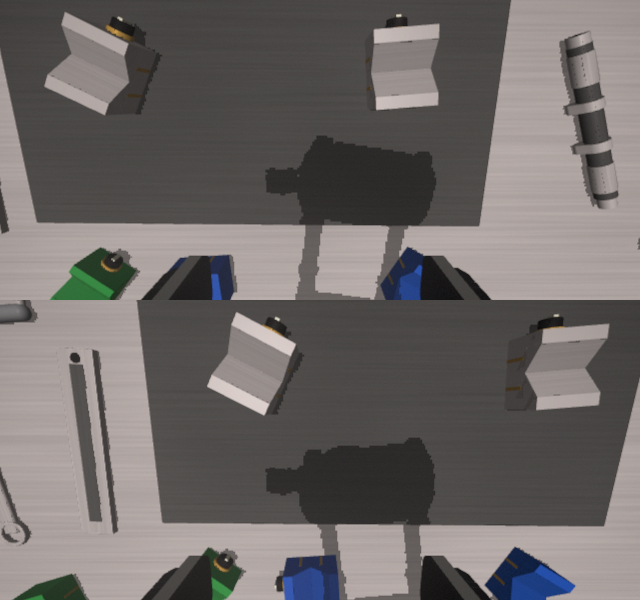

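Both views show the two blocks' bright lands (w3: loose about (100,65), held about (403,65); w4: about (255,60) and (565,65)), the straightedge at about (85,140) in w4, and the camshaft at (592,120) in w3. Measuring the lands.

```bash
cat > meas.py <<'E'
from h import *
def lands(f,boxes,thr=172):
    im=cv2.imread(f"pics/{f}.png");p=np.load(f"pics/{f}.npy",allow_pickle=True).item();g=cv2.cvtColor(im,cv2.COLOR_BGR2GRAY);out={}
    for n,(x0,y0,x1,y1) in boxes.items():
        m=np.zeros_like(g);m[y0:y1,x0:x1]=(g[y0:y1,x0:x1]>thr)*255
        k,l,s,c=cv2.connectedComponentsWithStats(m)
        for i in range(1,k):
            if s[i,4]>300:
                r=cv2.minAreaRect(np.argwhere(l==i)[:,::-1].astype(np.float32)); b=cv2.boxPoints(r)
                out.setdefault(n,[]).append((r[0],b)); print(f,n,s[i,4],np.round(r[0],1),np.round(r[1],1),round(r[2],1))
    return p,out
E
python3 - <<'E'
from meas import *
g=cv2.cvtColor(cv2.imread("pics/w3.png"),cv2.COLOR_BGR2GRAY)
print(g[95,85:150:4],g[20:110:4,90],g[15:115:4,400])
bx3={"loose":(35,5,165,120),"held":(355,5,450,115)};bx4={"loose":(200,5,310,120),"held":(515,5,620,115)}
for t in(150,172):
    a=lands("w3",bx3,t);b=lands("w4",bx4,t)
    for n in("loose","held"):
        for (ca,_),(cb,_) in zip(a[1].get(n,[]),b[1].get(n,[])):
            X,e=tri([(a[0],ca),(b[0],cb)]);print(t,n,np.round(X,4),np.round(e,2))
E
```

```text
[171 168 138 140 139 140 142 140  74  57  57  49  48  50  48  65  71] [ 67 115 166 167 167 126 128 125 128 128 129 139 142 141 139 142 140 141
 140 172 172 172 133] [211  41  39 157 183 183 183 126 130 131 127 129 130 129 146 151 147 149
 147 150 172 188 188 161  76]
w3 loose 863 [94.1 33.8] [70.7 12.1] 26.6
w3 loose 782 [75.9 94.2] [67.  11.9] 25.4
w3 held 895 [406.   33.4] [14.1 65.3] 85.0
w3 held 841 [406.3  97.3] [19.6 62. ] 85.6
w4 loose 962 [263.1  33.4] [67.8 15.2] 27.9
w4 loose 861 [237.6  94.3] [64.8 13.4] 26.6
w4 held 854 [575.   33.5] [14. 65.] 86.3
w4 held 778 [568.  100.2] [12.9 63.1] 85.6
150 loose [0.5875 0.1205 0.0997] [0.23 0.22]
150 loose [0.543  0.1428 0.0992] [0.02 0.02]
150 held [ 0.5874 -0.1189  0.0996] [0.13 0.13]
150 held [ 0.5393 -0.1219  0.101 ] [1.49 1.51]
w3 held 798 [406.1  33.1] [12.9 64.4] 84.8
w3 held 713 [406.5 100.6] [12.  61.8] 86.1
w4 loose 893 [263.2  33.7] [67.4 14. ] 27.9
w4 loose 785 [237.5  94.5] [64.  12.1] 26.6
```

```bash
cat >> meas.py <<'E'
def landsz(f,box,thr,z=.0998):
    im=cv2.imread(f"pics/{f}.png");p=np.load(f"pics/{f}.npy",allow_pickle=True).item();g=cv2.cvtColor(im,cv2.COLOR_BGR2GRAY)
    x0,y0,x1,y1=box;m=np.zeros_like(g);m[y0:y1,x0:x1]=(g[y0:y1,x0:x1]>thr)*255
    k,l,s,c=cv2.connectedComponentsWithStats(m);C=[]
    for i in range(1,k):
        if s[i,4]>300:
            X=onz(p,np.argwhere(l==i)[:,::-1],z)[:,:2]*1000
            r=cv2.minAreaRect(X.astype(np.float32));b=cv2.boxPoints(r);e=[b[1]-b[0],b[2]-b[1]];e=max(e,key=np.linalg.norm);e=e*np.sign(e[1])
            C.append(r[0]);print(f,"land",np.round(r[0],1),np.round(r[1],1),"yaw of block deg %.1f"%np.degrees(np.arctan2(-e[0],e[1])))
    C=np.array(C)
    if len(C)==2:
        d=C[np.argmax(C[:,0])]-C[np.argmin(C[:,0])];print("   centre",np.round(C.mean(0),1),"sep %.1f yaw %.1f"%(np.linalg.norm(d),np.degrees(np.arctan2(d[1],d[0]))))
E
python3 - <<'E'
from meas import *
landsz("w3",(35,5,165,120),155);landsz("w4",(200,5,310,120),155)
landsz("w3",(355,5,450,115),166);landsz("w4",(515,5,620,115),166)
E
```

```text
w3 land [587.3 119.9] [48.8  9. ] yaw of block deg -26.6
w3 land [542.7 142.2] [48.8  9.5] yaw of block deg -26.6
   centre [565. 131.] sep 49.8 yaw -26.5
w4 land [587.4 120.1] [49.7 11.1] yaw of block deg -26.5
w4 land [542.8 142.4] [49.8 10.6] yaw of block deg -26.4
   centre [565.1 131.2] sep 49.9 yaw -26.6
w3 land [ 587.5 -118.7] [ 9.5 49.1] yaw of block deg 4.7
w3 land [ 538.  -122.5] [ 9.7 49.1] yaw of block deg 4.2
   centre [ 562.7 -120.6] sep 49.7 yaw 4.4
w4 land [ 537.8 -122.5] [ 8.8 48.4] yaw of block deg 4.0
```

>>> jog_arm --plan '[{"claw": 0,"x": 0.0486,"y": -0.0255,"z": 0,"turn": 0},{"claw": 0,"x": 0.0486,"y": -0.0255,"z": 0,"turn": 0},{"claw": 0,"x": 0,"y": 0,"z": 0.04,"turn": 8.85},{"claw": 0,"x": 0,"y": 0,"z": 0.04,"turn": 8.85},{"claw": 0,"x": 0,"y": 0,"z": 0.04,"turn": 8.85},{"claw": 0,"x": 0,"y": 0,"z": 0,"turn": 0},{"claw": 0,"x": 0,"y": 0,"z": 0,"turn": 0}]'

```text
time: 4.53
tool_pos: [0.5659, 0.1318, 0.1327]
tcp_rot: [-3.058, 0.718, -0.002]
wrist_force: [1.3, 0.5, 0.4]
width: 1.002
```

```bash
cat >> h.py <<'E'
def go(x,y,z,yaw):
    "block-frame yaw (deg) of tool x; prints turn and shift in tool axes after the turn"
    s,Rm=st();cur=np.degrees(np.arctan2(Rm[1,0],Rm[0,0]));t=-((yaw-cur+180)%360-180);a=np.radians(yaw)
    d=np.array([x,y,z])-s["tool_pos"]
    print("yaw now %.2f turn %.2f"%(cur,t),"shift after turn",np.round([d[0]*np.cos(a)+d[1]*np.sin(a),d[0]*np.sin(a)-d[1]*np.cos(a),-d[2]],4),"unturned",np.round(Rm.T@d,4))
E
python3 -c "
from h import *
go(.565,.1311,.054,-26.55)"
```

```text
t4.53 tcp [0.5659 0.1318 0.1327] tool x [ 0.895 -0.445  0.001] y [-0.445 -0.895 -0.001] z [ 0.002  0.    -1.   ] F [1.3 0.5 0.4] w 1.002
yaw now -26.44 turn 0.11 shift after turn [-0.0005  0.0011  0.0787] unturned [-0.0006  0.0011  0.0787]
```

>>> jog_arm --plan '[{"claw": 0,"x": -0.0005,"y": 0.001,"z": 0.026,"turn": 0},{"claw": 0,"x": 0,"y": 0,"z": 0.026,"turn": 0},{"claw": 0,"x": 0,"y": 0,"z": 0.026,"turn": 0},{"claw": 0,"x": 0,"y": 0,"z": 0,"turn": 0},{"claw": 1,"x": 0,"y": 0,"z": 0,"turn": 0},{"claw": 1,"x": 0,"y": 0,"z": 0,"turn": 0},{"claw": 1,"x": 0,"y": 0,"z": 0,"turn": 0},{"claw": 1,"x": 0,"y": 0,"z": 0,"turn": 0},{"claw": 1,"x": 0,"y": 0,"z": 0,"turn": 0}]' --newtons 60

```text
time: 5.65
tool_pos: [0.5656, 0.1319, 0.0558]
tcp_rot: [-3.057, 0.719, -0.005]
wrist_force: [-0.7, -2.1, 6.4]
width: 0.572
```

>>> jog_arm --plan '[{"claw": 1,"x": 0,"y": 0,"z": 0,"turn": 0},{"claw": 1,"x": 0,"y": 0,"z": -0.01,"turn": 0},{"claw": 1,"x": 0,"y": 0,"z": -0.02,"turn": 0},{"claw": 1,"x": 0,"y": 0,"z": 0,"turn": 0}]'

```text
time: 6.15
tool_pos: [0.5654, 0.1323, 0.0854]
tcp_rot: [-3.056, 0.72, -0.006]
wrist_force: [0.4, -0.0, -8.3]
width: 0.575
```

```bash
python3 -c "
from h import *
go(.5521,-.0011,.100,4.35)
im,_=snap('wrist','w5');cv2.imwrite('pics/v5.png',im)"
```

```text
t6.15 tcp [0.5654 0.1323 0.0854] tool x [ 0.895 -0.446  0.003] y [-0.446 -0.895 -0.002] z [ 0.004  0.001 -1.   ] F [ 0.4 -0.  -8.3] w 0.575
yaw now -26.50 turn -30.85 shift after turn [-0.0234  0.132  -0.0146] unturned [ 0.0477  0.1253 -0.0148]
```

View pics/v5.png

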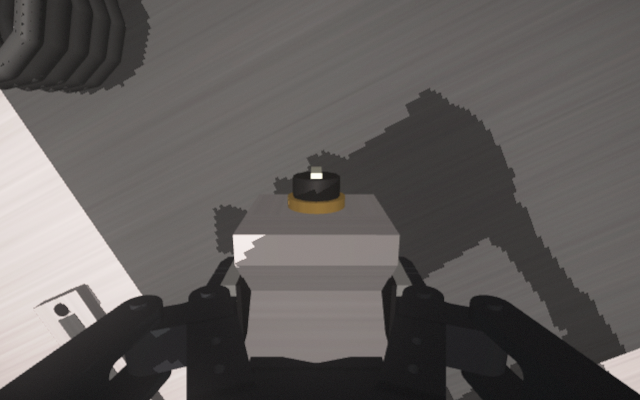

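The loose block is held squarely and lifted, with the switch facing away at (316,180).

>>> jog_arm --plan '[{"claw": 1,"x": 0,"y": 0,"z": -0.01,"turn": -10.3},{"claw": 1,"x": 0,"y": 0,"z": -0.005,"turn": -10.3},{"claw": 1,"x": 0,"y": 0,"z": 0,"turn": -10.25},{"claw": 1,"x": -0.006,"y": 0.033,"z": 0,"turn": 0},{"claw": 1,"x": -0.006,"y": 0.033,"z": 0,"turn": 0},{"claw": 1,"x": -0.006,"y": 0.033,"z": 0,"turn": 0},{"claw": 1,"x": -0.0054,"y": 0.033,"z": 0,"turn": 0},{"claw": 1,"x": 0,"y": 0,"z": 0,"turn": 0},{"claw": 1,"x": 0,"y": 0,"z": 0,"turn": 0}]'

```text
time: 7.32
tool_pos: [0.55, -0.0013, 0.0977]
tcp_rot: [-3.139, -0.118, 0.002]
wrist_force: [-0.1, 0.9, -9.1]
width: 0.574
```

```bash
python3 -c "
from h import *
go(.5521,-.0011,.057,4.35)"
```

```text
t7.33 tcp [ 0.55   -0.0013  0.0977] tool x [ 0.997  0.075 -0.001] y [ 0.075 -0.997 -0.001] z [-0.001  0.001 -1.   ] F [-0.1  0.9 -9.1] w 0.574
yaw now 4.30 turn -0.05 shift after turn [ 0.0021 -0.      0.0407] unturned [ 0.0021 -0.      0.0407]
```

>>> jog_arm --plan '[{"claw": 1,"x": 0.002,"y": 0,"z": 0.02,"turn": 0},{"claw": 1,"x": 0,"y": 0,"z": 0.014,"turn": 0},{"claw": 1,"x": 0,"y": 0,"z": 0.004,"turn": 0},{"claw": 1,"x": 0,"y": 0,"z": 0.002,"turn": 0},{"claw": 1,"x": 0,"y": 0,"z": 0,"turn": 0},{"claw": 1,"x": 0,"y": 0,"z": 0,"turn": 0}]'

```text
time: 8.07
tool_pos: [0.5531, -0.0013, 0.0589]
tcp_rot: [3.139, 0.119, 0.002]
wrist_force: [0.3, 0.2, -8.5]
width: 0.574
```

>>> jog_arm --plan '[{"claw": 1,"x": 0,"y": 0,"z": 0.001,"turn": 0},{"claw": 1,"x": 0,"y": 0,"z": 0,"turn": 0}]'

```text
time: 8.32
tool_pos: [0.5526, -0.0013, 0.0574]
tcp_rot: [-3.139, -0.119, -0.0]
wrist_force: [0.5, 0.6, -8.6]
width: 0.578
```

>>> jog_arm --plan '[{"claw": 1,"x": 0,"y": 0,"z": 0.001,"turn": 0},{"claw": 1,"x": 0,"y": 0,"z": 0.001,"turn": 0},{"claw": 1,"x": 0,"y": 0,"z": 0,"turn": 0}]'

```text
time: 8.7
tool_pos: [0.5526, -0.0013, 0.0559]
tcp_rot: [3.139, 0.119, 0.0]
wrist_force: [-2.4, -0.4, -2.9]
width: 0.574
```

>>> jog_arm --plan '[{"claw": 0,"x": 0,"y": 0,"z": 0,"turn": 0},{"claw": 0,"x": 0,"y": 0,"z": 0,"turn": 0},{"claw": 0,"x": 0,"y": 0,"z": 0,"turn": 0},{"claw": 0,"x": 0,"y": 0,"z": -0.04,"turn": 0},{"claw": 0,"x": 0,"y": 0,"z": -0.04,"turn": 0},{"claw": 0,"x": -0.04,"y": 0.025,"z": -0.035,"turn": 0},{"claw": 0,"x": -0.04,"y": 0.025,"z": -0.035,"turn": 0},{"claw": 0,"x": 0,"y": 0,"z": 0,"turn": 0},{"claw": 0,"x": 0,"y": 0,"z": 0,"turn": 0}]'

```text
time: 9.82
tool_pos: [0.4769, -0.0572, 0.2055]
tcp_rot: [-3.139, -0.118, -0.002]
wrist_force: [0.1, 0.3, 0.5]
width: 1.001
```

Run:
```python
from meas import *
st();im,p=snap("wrist","w6")
g=cv2.cvtColor(im,cv2.COLOR_BGR2GRAY)
for c in((.562,-.12),(.553,-.001)):
    u,v=proj(p,[[c[0],c[1],.0998]])[0].astype(int);b=(max(u-60,0),max(v-55,0),u+60,v+55);print(u,v)
    for t in(150,158,166,174): landsz("w6",b,t)
```

```text
t9.82 tcp [ 0.4769 -0.0572  0.2055] tool x [0.997 0.075 0.001] y [ 0.075 -0.997 -0.   ] z [ 0.001  0.    -1.   ] F [0.1 0.3 0.5] w 1.001
418 84
w6 land [ 587.5 -118.7] [10.2 49.6] yaw of block deg 4.3
w6 land [ 547.  -120.6] [28.4 52.3] yaw of block deg 4.3
   centre [ 567.3 -119.6] sep 40.6 yaw 2.6
w6 land [ 587.2 -118.7] [ 9.6 49.5] yaw of block deg 4.3
w6 land [ 539.  -122.4] [12.1 49.6] yaw of block deg 4.3
   centre [ 563.1 -120.6] sep 48.4 yaw 4.4
w6 land [ 587.5 -118.6] [ 9.  49.4] yaw of block deg 4.3
w6 land [ 538.  -122.4] [10.1 49.4] yaw of block deg 4.3
   centre [ 562.8 -120.5] sep 49.7 yaw 4.4
w6 land [ 587.6 -118.7] [ 9.  49.2] yaw of block deg 4.3
w6 land [ 538.  -122.4] [ 8.8 49.3] yaw of block deg 4.3
   centre [ 562.8 -120.5] sep 49.7 yaw 4.3
241 84
w6 land [577.4   0.7] [10.3 49.7] yaw of block deg 4.3
w6 land [536.9  -2.8] [28.5 50.8] yaw of block deg 4.3
   centre [557.2  -1.1] sep 40.7 yaw 5.0
w6 land [577.1   0.7] [ 9.7 49.7] yaw of block deg 4.3
w6 land [527.7  -2.9] [10.1 49.6] yaw of block deg 4.3
   centre [552.4  -1.1] sep 49.5 yaw 4.2
w6 land [577.1   0.7] [ 9.7 49.6] yaw of block deg 4.3
w6 land [527.7  -2.9] [10.1 49.6] yaw of block deg 4.3
   centre [552.4  -1.1] sep 49.5 yaw 4.2
w6 land [577.4   0.7] [ 9.1 49.4] yaw of block deg 4.3
w6 land [527.7  -3. ] [10.1 49.5] yaw of block deg 4.3
   centre [552.6  -1.1] sep 49.8 yaw 4.2
```

Placement confirmed: held (562.8,-120.5) mm at yaw 4.3°, loose (552.5,-1.1) mm at 4.3°. The pitch is 119.8 mm and the loose block stands 1.3 mm proud, so the bar can push it into line. Next, the straightedge.

>>> jog_arm --plan '[{"claw": 0,"x": 0,"y": 0,"z": -0.045,"turn": 8.7},{"claw": 0,"x": -0.011,"y": -0.05,"z": 0,"turn": 0},{"claw": 0,"x": -0.011,"y": -0.05,"z": 0,"turn": 0},{"claw": 0,"x": -0.011,"y": -0.05,"z": 0,"turn": 0},{"claw": 0,"x": -0.011,"y": -0.05,"z": 0,"turn": 0},{"claw": 0,"x": -0.011,"y": -0.05,"z": 0,"turn": 0},{"claw": 0,"x": -0.011,"y": -0.05,"z": 0,"turn": 0},{"claw": 0,"x": 0,"y": 0,"z": 0,"turn": 0},{"claw": 0,"x": 0,"y": 0,"z": 0,"turn": 0}]'

```text
time: 11.0
tool_pos: [0.4331, 0.2471, 0.2488]
tcp_rot: [3.138, -0.116, -0.004]
wrist_force: [0.2, -0.3, -0.3]
width: 1.003
```

Run:
```python
from h import *
s,_=st();print(np.round(s["q"],2)); snap("wrist","w7")
```

```text
t11.00 tcp [0.4331 0.2471 0.2488] tool x [ 0.997 -0.074 -0.002] y [-0.074 -0.997  0.002] z [-0.002 -0.002 -1.   ] F [ 0.2 -0.3 -0.3] w 1.003
[ 0.47 -0.08  1.95 -0.    1.28  2.11]
```

>>> jog_arm --plan '[{"claw": 0,"x": 0.0,"y": -0.05,"z": 0,"turn": 0},{"claw": 0,"x": 0.0,"y": -0.04,"z": 0,"turn": 0},{"claw": 0,"x": 0,"y": 0,"z": 0,"turn": 0},{"claw": 0,"x": 0,"y": 0,"z": 0,"turn": 0}]'

```text
time: 11.55
tool_pos: [0.4406, 0.3352, 0.2498]
tcp_rot: [3.138, -0.121, -0.001]
wrist_force: [0.5, -0.0, 0.8]
width: 0.999
```

Run:
```python
from h import *
s,_=st();print(np.round(s["q"],2)); im,p=snap("wrist","w8")
a=cv2.imread("pics/w7.png");cv2.imwrite("pics/v7.png",cv2.resize(np.hstack([a,im]),(800,250),interpolation=cv2.INTER_AREA))
cv2.imwrite("pics/v7.png",np.vstack([a[:300],im[:300]]))
```

```text
t11.55 tcp [0.4406 0.3352 0.2498] tool x [ 0.997 -0.077 -0.001] y [-0.077 -0.997  0.001] z [-0.001 -0.001 -1.   ] F [ 0.5 -0.   0.8] w 0.999
[ 0.61  0.02  1.84 -0.    1.28  2.25]
```

View pics/v7.png

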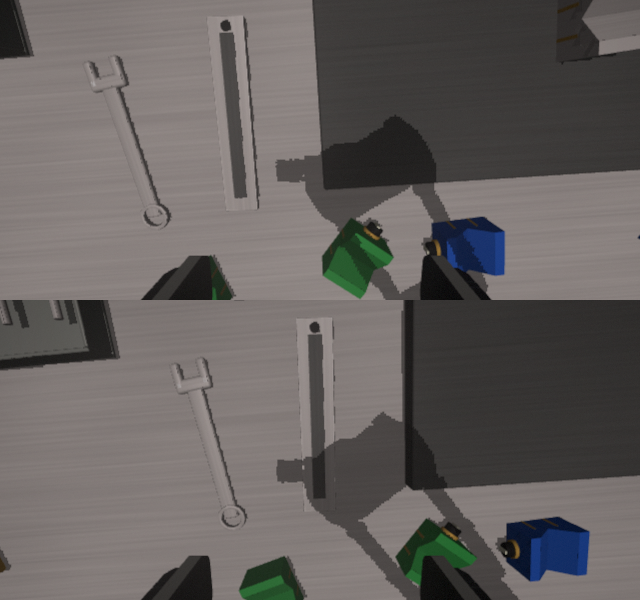

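Bar corners, TL/TR/BR/BL: w7 (209,17), (243,16), (257,210), (225,211); w8 (298,19), (333,18), (336,211), (303,211).

Run:
```python
from h import *
p7,p8=[np.load(f"pics/w{i}.npy",allow_pickle=True).item() for i in(7,8)]
A=[(209,17),(243,16),(257,210),(225,211)];B=[(298,19),(333,18),(336,211),(303,211)]
for a,b in zip(A,B): X,e=tri([(p7,a),(p8,b)]);print(np.round(X,4),np.round(e,1))
for p,Q in((p7,A),(p8,B)):
    X=onz(p,Q,.010);c=X.mean(0);d=(X[0]+X[1]-X[2]-X[3])/2;w=(X[0]+X[3]-X[1]-X[2])/2;print(np.round(X[:,:2],4).tolist(),np.round(c,4),"L %.3f W %.3f yaw %.2f"%(np.linalg.norm(d),np.linalg.norm(w),np.degrees(np.arctan2(d[1],d[0]))))
```

```text
[0.5906 0.3412 0.0068] [0.1 0.1]
[0.5878 0.3067 0.0116] [0.1 0.1]
[0.3905 0.3163 0.0145] [0.1 0.1]
[0.3911 0.3536 0.0092] [0.4 0.4]
[[0.5899, 0.3404], [0.5883, 0.307], [0.3893, 0.3171], [0.3909, 0.3535]] [0.4896 0.3295 0.01  ] L 0.199 W 0.035 yaw -3.33
[[0.5898, 0.3411], [0.588, 0.3066], [0.3889, 0.3161], [0.3919, 0.3536]] [0.4896 0.3294 0.01  ] L 0.199 W 0.036 yaw -3.15
```

```bash
python3 -c "
from h import *
go(.4896,.3294,.004,-3.2)"
```

```text
t11.60 tcp [0.4405 0.3351 0.2499] tool x [ 0.997 -0.078 -0.   ] y [-0.078 -0.997  0.001] z [-0.001 -0.001 -1.   ] F [ 0.6 -0.2  0.5] w 1.002
yaw now -4.45 turn -1.25 shift after turn [0.0493 0.0029 0.2459] unturned [0.0495 0.0016 0.2459]
```

>>> jog_arm --plan '[{"claw": 0,"x": 0.025,"y": 0.001,"z": 0.04,"turn": -1.25},{"claw": 0,"x": 0.0245,"y": 0.002,"z": 0.045,"turn": 0},{"claw": 0,"x": 0,"y": 0,"z": 0.05,"turn": 0},{"claw": 0.3,"x": 0,"y": 0,"z": 0.05,"turn": 0},{"claw": 0.3,"x": 0,"y": 0,"z": 0.03,"turn": 0},{"claw": 0.3,"x": 0,"y": 0,"z": 0.016,"turn": 0},{"claw": 0.3,"x": 0,"y": 0,"z": 0,"turn": 0},{"claw": 0.3,"x": 0,"y": 0,"z": 0,"turn": 0}]'

```text
time: 12.6
tool_pos: [0.491, 0.331, 0.0211]
tcp_rot: [-3.139, 0.086, -0.004]
wrist_force: [0.4, 0.9, 0.2]
width: 0.697
```

```bash
python3 -c "
from h import *
go(.4896,.3294,.004,-3.2)"
```

```text
t12.60 tcp [0.491  0.331  0.0211] tool x [ 0.999 -0.055  0.002] y [-0.055 -0.999 -0.002] z [ 0.003  0.002 -1.   ] F [0.4 0.9 0.2] w 0.697
yaw now -3.13 turn 0.07 shift after turn [-0.0013  0.0016  0.0171] unturned [-0.0013  0.0017  0.0171]
```

>>> jog_arm --plan '[{"claw": 0.3,"x": -0.001,"y": 0.0016,"z": 0.009,"turn": 0},{"claw": 0.3,"x": 0,"y": 0,"z": 0.008,"turn": 0},{"claw": 0.3,"x": 0,"y": 0,"z": 0,"turn": 0},{"claw": 1,"x": 0,"y": 0,"z": 0,"turn": 0},{"claw": 1,"x": 0,"y": 0,"z": 0,"turn": 0},{"claw": 1,"x": 0,"y": 0,"z": 0,"turn": 0},{"claw": 1,"x": 0,"y": 0,"z": 0,"turn": 0}]' --newtons 60

```text
time: 13.48
tool_pos: [0.4888, 0.3293, 0.0028]
tcp_rot: [-3.14, 0.085, -0.001]
wrist_force: [-0.9, 1.0, 3.9]
width: 0.393
```

>>> jog_arm --plan '[{"claw": 1,"x": 0,"y": 0,"z": -0.01,"turn": 0},{"claw": 1,"x": 0,"y": 0,"z": -0.03,"turn": 0},{"claw": 1,"x": 0,"y": 0,"z": 0,"turn": 0}]'

```text
time: 13.85
tool_pos: [0.4902, 0.3298, 0.0441]
tcp_rot: [-3.138, 0.085, -0.006]
wrist_force: [0.5, 0.8, -5.7]
width: 0.397
```

```bash
python3 -c "
from h import *
go(.5004,-.0651,.15,94.3)"
```

```text
t13.85 tcp [0.4902 0.3298 0.0441] tool x [ 0.999 -0.054  0.004] y [-0.054 -0.999 -0.002] z [ 0.004  0.002 -1.   ] F [ 0.5  0.8 -5.7] w 0.397
yaw now -3.11 turn -97.41 shift after turn [-0.3946 -0.0194 -0.1059] unturned [ 0.032   0.3935 -0.1067]
```

>>> jog_arm --plan '[{"claw": 1,"x": 0,"y": 0,"z": -0.02,"turn": 0},{"claw": 1,"x": 0,"y": 0,"z": -0.03,"turn": -10.8}]'

```text
out of range: row 2 has -10.8, outside -10.7 to 10.7
```

>>> jog_arm --plan '[{"claw": 1,"x": 0,"y": 0,"z": -0.03,"turn": 0},{"claw": 1,"x": 0,"y": 0,"z": -0.03,"turn": -8.0},{"claw": 1,"x": 0,"y": 0,"z": -0.03,"turn": -10},{"claw": 1,"x": 0,"y": 0,"z": -0.016,"turn": -10},{"claw": 1,"x": 0,"y": 0,"z": 0,"turn": -10},{"claw": 1,"x": 0,"y": 0,"z": 0,"turn": -10},{"claw": 1,"x": 0,"y": 0,"z": 0,"turn": -10},{"claw": 1,"x": 0,"y": 0,"z": 0,"turn": -10},{"claw": 1,"x": 0,"y": 0,"z": 0,"turn": -10},{"claw": 1,"x": 0,"y": 0,"z": 0,"turn": -10}]'

```text
time: 15.1
tool_pos: [0.4874, 0.3281, 0.146]
tcp_rot: [-2.312, -2.127, 0.005]
wrist_force: [-0.0, -1.3, -4.9]
width: 0.396
```

>>> jog_arm --plan '[{"claw": 1,"x": -0.04,"y": -0.003,"z": 0,"turn": -9.4},{"claw": 1,"x": -0.04,"y": 0,"z": 0,"turn": 0},{"claw": 1,"x": -0.045,"y": -0.002,"z": 0,"turn": 0},{"claw": 1,"x": -0.045,"y": -0.002,"z": 0,"turn": 0},{"claw": 1,"x": -0.045,"y": -0.002,"z": 0,"turn": 0},{"claw": 1,"x": -0.045,"y": -0.002,"z": 0,"turn": 0},{"claw": 1,"x": -0.045,"y": -0.002,"z": 0,"turn": 0},{"claw": 1,"x": -0.045,"y": 0,"z": 0,"turn": 0},{"claw": 1,"x": -0.045,"y": 0,"z": 0,"turn": 0},{"claw": 1,"x": 0,"y": 0,"z": 0,"turn": 0}]'

```text
time: 16.35
tool_pos: [0.4977, -0.0681, 0.1468]
tcp_rot: [-2.141, -2.298, 0.003]
wrist_force: [0.5, 0.4, -5.0]
width: 0.394
```

```bash
python3 -c "
from h import *
go(.4954,-.0655,.08,94.3);go(.5104,-.0644,.0528,94.3)"
```

```text
t16.35 tcp [ 0.4977 -0.0681  0.1468] tool x [-0.071  0.997 -0.001] y [ 0.997  0.071 -0.002] z [-0.002 -0.001 -1.   ] F [ 0.5  0.4 -5. ] w 0.394
yaw now 94.06 turn -0.24 shift after turn [ 0.0028 -0.0021  0.0668] unturned [ 0.0028 -0.002   0.0668]
t16.35 tcp [ 0.4977 -0.0681  0.1468] tool x [-0.071  0.997 -0.001] y [ 0.997  0.071 -0.002] z [-0.002 -0.001 -1.   ] F [ 0.5  0.4 -5. ] w 0.394
yaw now 94.06 turn -0.24 shift after turn [0.0028 0.0129 0.094 ] unturned [0.0029 0.0131 0.094 ]
```

>>> jog_arm --plan '[{"claw": 1,"x": 0.0028,"y": -0.002,"z": 0.03,"turn": -0.24},{"claw": 1,"x": 0,"y": 0,"z": 0.04,"turn": 0},{"claw": 1,"x": 0,"y": 0,"z": 0.016,"turn": 0},{"claw": 1,"x": 0,"y": 0,"z": 0.004,"turn": 0},{"claw": 1,"x": 0,"y": 0,"z": 0,"turn": 0},{"claw": 1,"x": 0,"y": 0,"z": 0,"turn": 0}]'

```text
time: 17.1
tool_pos: [0.4978, -0.0629, 0.0598]
tcp_rot: [2.13, 2.306, 0.003]
wrist_force: [0.0, 0.1, -5.0]
width: 0.394
```

```bash
python3 -c "
from h import *
go(.5104,-.0644,.0528,94.3)"
```

```text
t17.10 tcp [ 0.4978 -0.0629  0.0598] tool x [-0.079  0.997 -0.001] y [0.997 0.079 0.003] z [ 0.003 -0.001 -1.   ] F [ 0.   0.1 -5. ] w 0.394
yaw now 94.54 turn 0.24 shift after turn [-0.0024  0.0124  0.007 ] unturned [-0.0025  0.0124  0.0071]
```

>>> jog_arm --plan '[{"claw": 1,"x": -0.002,"y": -0.001,"z": 0.003,"turn": 0.2},{"claw": 1,"x": 0,"y": 0,"z": 0.002,"turn": 0},{"claw": 1,"x": 0,"y": 0,"z": 0,"turn": 0},{"claw": 1,"x": 0,"y": 0,"z": 0,"turn": 0}]'

```text
time: 17.6
tool_pos: [0.4955, -0.0648, 0.0533]
tcp_rot: [-2.136, -2.304, -0.0]
wrist_force: [-0.3, -1.0, -5.2]
width: 0.394
```

>>> jog_arm --plan '[{"claw": 1,"x": 0,"y": 0,"z": 0.001,"turn": 0},{"claw": 1,"x": 0,"y": 0,"z": 0,"turn": 0}]'

```text
time: 17.85
tool_pos: [0.4957, -0.0649, 0.0528]
tcp_rot: [2.136, 2.304, 0.0]
wrist_force: [-2.1, 0.0, 0.9]
width: 0.399
```

>>> jog_arm --plan '[{"claw": 1,"x": 0,"y": 0,"z": 0.001,"turn": 0},{"claw": 1,"x": 0,"y": 0,"z": 0,"turn": 0}]'

```text
time: 18.1
tool_pos: [0.4957, -0.0649, 0.0528]
tcp_rot: [-2.136, -2.304, 0.0]
wrist_force: [-5.1, 0.4, 8.8]
width: 0.396
```

>>> jog_arm --plan '[{"claw": 1,"x": 0,"y": 0,"z": -0.001,"turn": 0},{"claw": 1,"x": 0,"y": 0.003,"z": 0,"turn": 0},{"claw": 1,"x": 0,"y": 0.003,"z": 0,"turn": 0},{"claw": 1,"x": 0,"y": 0.003,"z": 0,"turn": 0},{"claw": 1,"x": 0,"y": 0.002,"z": 0,"turn": 0},{"claw": 1,"x": 0,"y": 0,"z": 0,"turn": 0},{"claw": 1,"x": 0,"y": 0,"z": 0,"turn": 0}]'

```text
time: 18.98
tool_pos: [0.5063, -0.0642, 0.0528]
tcp_rot: [-2.135, -2.304, 0.001]
wrist_force: [-5.1, 0.2, 6.0]
width: 0.396
```

>>> jog_arm --plan '[{"claw": 1,"x": 0,"y": 0.001,"z": 0,"turn": 0},{"claw": 1,"x": 0,"y": 0.001,"z": 0,"turn": 0},{"claw": 1,"x": 0,"y": 0,"z": 0,"turn": 0}]'

```text
time: 19.35
tool_pos: [0.508, -0.064, 0.0528]
tcp_rot: [-2.135, -2.304, 0.002]
wrist_force: [-4.9, -0.5, 6.2]
width: 0.395
```

>>> jog_arm --plan '[{"claw": 1,"x": 0,"y": 0.001,"z": 0,"turn": 0},{"claw": 1,"x": 0,"y": 0,"z": 0,"turn": 0}]'

```text
time: 19.6
tool_pos: [0.509, -0.064, 0.0528]
tcp_rot: [-2.135, -2.303, 0.002]
wrist_force: [-5.9, -0.7, 6.3]
width: 0.398
```

```bash
python3 -c "
from h import *
go(.5104,-.0644,.0528,94.3);print(bot.read_state()['torque'])"
```

```text
t19.60 tcp [ 0.509  -0.064   0.0528] tool x [-0.076  0.997 -0.   ] y [ 0.997  0.076 -0.001] z [-0.001 -0.    -1.   ] F [-5.9 -0.7  6.3] w 0.398
yaw now 94.35 turn 0.05 shift after turn [-0.0005  0.0014  0.    ] unturned [-0.0005  0.0014  0.    ]
[-0.08249508  0.981125    0.04557184]
```

>>> jog_arm --plan '[{"claw": 1,"x": 0,"y": 0.001,"z": 0,"turn": 0},{"claw": 1,"x": 0,"y": 0,"z": 0,"turn": 0}]'

```text
time: 19.85
tool_pos: [0.5093, -0.0639, 0.0528]
tcp_rot: [-2.134, -2.303, 0.003]
wrist_force: [-8.5, -1.3, 8.9]
width: 0.398
```

>>> jog_arm --plan '[{"claw": 1,"x": 0,"y": 0.001,"z": 0,"turn": 0},{"claw": 1,"x": 0,"y": 0,"z": 0,"turn": 0}]'

```text
time: 20.1
tool_pos: [0.5093, -0.0639, 0.0528]
tcp_rot: [-2.133, -2.302, 0.006]
wrist_force: [-11.0, -1.3, 11.6]
width: 0.399
```

>>> jog_arm --plan '[{"claw": 1,"x": 0,"y": 0.001,"z": 0,"turn": 0},{"claw": 1,"x": 0,"y": 0,"z": 0,"turn": 0}]'

```text
time: 20.35
tool_pos: [0.5095, -0.0639, 0.0528]
tcp_rot: [-2.132, -2.301, 0.008]
wrist_force: [-12.7, -2.6, 12.8]
width: 0.395
```

>>> jog_arm --plan '[{"claw": 1,"x": 0,"y": 0.001,"z": -0.001,"turn": 0},{"claw": 1,"x": 0,"y": 0.001,"z": 0,"turn": 0},{"claw": 1,"x": 0,"y": 0,"z": 0,"turn": 0}]'

```text
time: 20.72
tool_pos: [0.5099, -0.0639, 0.0528]
tcp_rot: [-2.13, -2.3, 0.011]
wrist_force: [-14.7, -2.8, 11.0]
width: 0.396
```

>>> jog_arm --plan '[{"claw": 1,"x": 0,"y": 0.001,"z": 0,"turn": 0},{"claw": 1,"x": 0,"y": 0.001,"z": 0,"turn": 0},{"claw": 1,"x": 0,"y": 0,"z": 0,"turn": 0}]'

```text
time: 21.1
tool_pos: [0.51, -0.0638, 0.0528]
tcp_rot: [-2.128, -2.298, 0.016]
wrist_force: [-20.8, -2.9, 17.5]
width: 0.395
```

Run:
```python
from meas import *
go(.5104,-.0644,.0528,94.3);print(bot.read_state()['torque'])
im,p=snap("wrist","w9");u=proj(p,[[.5525,-.0011,.0998],[.5628,-.1205,.0998]]);print(u)
cv2.imwrite("pics/v9.png",im)
```

```text
t21.10 tcp [ 0.51   -0.0638  0.0528] tool x [-0.077  0.997  0.   ] y [ 0.997  0.077 -0.014] z [-0.014 -0.001 -1.   ] F [-20.8  -2.9  17.5] w 0.395
yaw now 94.40 turn 0.10 shift after turn [-0.0006  0.0003  0.    ] unturned [-0.0006  0.0003  0.    ]
[-0.62743575  3.15009517 -0.03240217]
[[490.20374555 135.99158765]
 [449.10132991 476.82152733]]
```

View pics/v9.png

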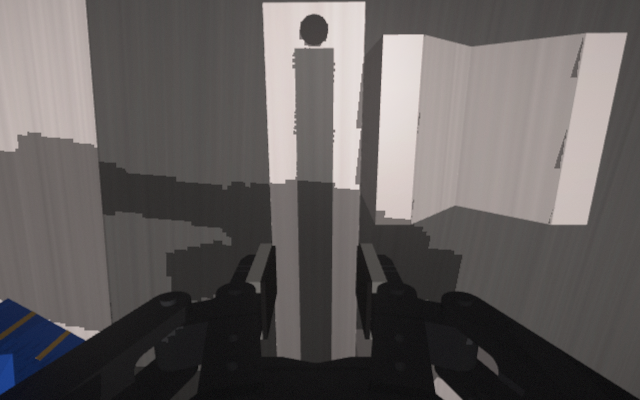

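w9: the bar (265–365 px) lies against the loose block (375–625) along its length. The contact moment about z is about zero, so both blocks are taking load. Easing off and releasing.

>>> jog_arm --plan '[{"claw": 1,"x": 0,"y": -0.002,"z": -0.001,"turn": 0},{"claw": 1,"x": 0,"y": -0.002,"z": -0.0005,"turn": 0},{"claw": 1,"x": 0,"y": 0,"z": 0,"turn": 0}]'

```text
time: 21.52
tool_pos: [0.5099, -0.0637, 0.0532]
tcp_rot: [-2.133, -2.301, 0.005]
wrist_force: [-5.3, -2.2, -4.0]
width: 0.399
```

>>> jog_arm --plan '[{"claw": 0.3,"x": 0,"y": 0,"z": 0,"turn": 0},{"claw": 0.3,"x": 0,"y": 0,"z": 0,"turn": 0},{"claw": 0.3,"x": 0,"y": 0,"z": 0,"turn": 0}]'

```text
time: 21.9
tool_pos: [0.514, -0.0636, 0.0557]
tcp_rot: [2.134, 2.302, 0.003]
wrist_force: [1.3, -0.1, -0.2]
width: 0.699
```

>>> jog_arm --plan '[{"claw": 0.3,"x": 0,"y": 0,"z": -0.02,"turn": 0},{"claw": 0.3,"x": 0,"y": 0,"z": -0.04,"turn": 0},{"claw": 0.3,"x": 0,"y": -0.01,"z": -0.05,"turn": 10},{"claw": 0,"x": 0,"y": -0.01,"z": -0.05,"turn": 10},{"claw": 0,"x": 0,"y": 0,"z": -0.02,"turn": 10},{"claw": 0,"x": 0,"y": 0,"z": 0,"turn": 10},{"claw": 0,"x": 0,"y": 0,"z": 0,"turn": 10},{"claw": 0,"x": 0,"y": 0,"z": 0,"turn": 10},{"claw": 0,"x": 0,"y": 0,"z": 0,"turn": 10},{"claw": 0,"x": 0,"y": 0,"z": 0,"turn": 10}]'

```text
time: 23.15
tool_pos: [0.4931, -0.0633, 0.2354]
tcp_rot: [3.118, 0.383, 0.002]
wrist_force: [0.5, 0.1, -0.8]
width: 1.001
```

>>> jog_arm --plan '[{"claw": 0,"x": -0.03,"y": 0,"z": 0,"turn": 10},{"claw": 0,"x": -0.03,"y": 0,"z": 0,"turn": 0},{"claw": 0,"x": 0,"y": 0,"z": 0,"turn": 0},{"claw": 0,"x": 0,"y": 0,"z": 0,"turn": 0}]'

```text
time: 23.65
tool_pos: [0.4345, -0.0731, 0.2355]
tcp_rot: [3.139, 0.119, 0.004]
wrist_force: [0.3, 0.4, -0.5]
width: 1.001
```

Run:
```python
from meas import *
st();im,p=snap("wrist","w10")
for c in((.5628,-.1205),(.5538,-.001)):
    u,v=proj(p,[[c[0],c[1],.0998]])[0].astype(int);b=(max(u-60,0),max(v-55,0),u+60,v+55);print(u,v)
    for t in(158,166,174): landsz("w10",b,t)
cv2.imwrite("pics/v10.png",im)
```

```text
t23.65 tcp [ 0.4345 -0.0731  0.2355] tool x [0.997 0.076 0.002] y [ 0.076 -0.997  0.   ] z [ 0.002 -0.    -1.   ] F [ 0.3  0.4 -0.5] w 1.001
394 22
w10 land [ 537.8 -122.8] [ 8.3 48.3] yaw of block deg 4.3
w10 land [ 537.  -112.4] [ 8.3 27.5] yaw of block deg 4.3
228 22
w10 land [528.4  -3. ] [ 9.  48.9] yaw of block deg 4.3
w10 land [528.4  -3.1] [ 9.  48.7] yaw of block deg 4.3
w10 land [528.3  -5.8] [ 8.3 43.4] yaw of block deg 4.3
```

View pics/v10.png

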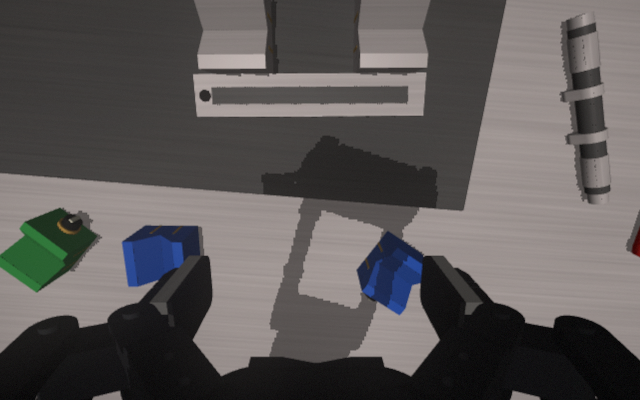

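w10: the bar (195–425, 72–117) lies along both blocks' near faces, and the land lines now agree within about 0.4 mm. I'm taking one close view straight down on the faces to check the flushness.

>>> jog_arm --plan '[{"claw": 0,"x": 0.014,"y": -0.005,"z": 0.04,"turn": 0},{"claw": 0,"x": 0.014,"y": -0.004,"z": 0.04,"turn": 0},{"claw": 0,"x": 0,"y": 0,"z": 0.005,"turn": 0},{"claw": 0,"x": 0,"y": 0,"z": 0,"turn": 0},{"claw": 0,"x": 0,"y": 0,"z": 0,"turn": 0}]'

```text
time: 24.32
tool_pos: [0.462, -0.0623, 0.1516]
tcp_rot: [3.139, 0.119, 0.005]
wrist_force: [-0.1, -0.2, -0.3]
width: 1.002
```

Run:
```python
from h import *
st();im,p=snap("wrist","w11");g=cv2.cvtColor(im,cv2.COLOR_BGR2GRAY).astype(float)
u=proj(p,[[.533,-.1205,.1],[.524,0,.1]]);print(u)
for y in(-.14,-.12,-.10,-.02,-.002,.018):
    x0=.5328-.0749*(y+.1226)
    c,r=proj(p,[[x0,y,.1]])[0].round().astype(int);print(y,c,r,g[r-12:r+26,c].astype(int))
```

```text
t24.32 tcp [ 0.462  -0.0623  0.1516] tool x [0.997 0.076 0.003] y [ 0.076 -0.997  0.001] z [ 0.003 -0.001 -1.   ] F [-0.1 -0.2 -0.3] w 1.002
[[434.88140109 106.55616468]
 [208.38601799 106.44993796]]
-0.14 471 107 [181 182 181 181 182 182 182 180 180 181 182 181 179 177 175 174 175 177
 177 176 175 174 175 172 170 169 168 170 172 174 172 170 171 170 174 177
 179 177]
-0.12 434 107 [189 190 188 189 188 190 189 189 189 189 188 188 159 108 141 175 175 179
 179 176 174 175 175 173 169 168 168 170 172 155 110  83  84  85  84  84
  85  86]
-0.1 396 107 [198 197 198 198 199 199 199 198 199 199 198 198 170 113 143 177 177 180
 180 177 175 176 176 174 172 172 171 171 174 152 107  87  86  88  88  87
  89  89]
-0.02 246 107 [214 214 215 215 215 215 214 214 215 214 215 215 214 184 120 151 188 188
 189 188 187 187 184 185 184 181 182 186 188 189 170 126  97  98  98  97
  96  98]
-0.002 212 107 [209 208 209 209 209 208 208 208 208 209 208 208 209 186 134 152 190 190
 192 192 189 188 188 187 185 185 186 187 191 192 181 140  95  95  96  95
  92  96]
0.018 175 107 [197 197 196 197 198 197 198 198 197 196 198 197 198 191 191 195 191 191
 192 193 192 190 190 189 189 186 187 186 191 192 193 191 188 187 189 190
 187 174]
```

The dark seam has the same width (about 1.4 px, under 0.8 mm including shadow) at both blocks, and the bar's edges run parallel to them, so it is flush. Now the camshaft.

>>> jog_arm --plan '[{"claw": 0,"x": 0,"y": 0,"z": -0.035,"turn": -9.1},{"claw": 0,"x": 0,"y": 0,"z": -0.035,"turn": -9.2},{"claw": 0,"x": -0.019,"y": 0.04,"z": 0,"turn": 0},{"claw": 0,"x": -0.019,"y": 0.04,"z": 0,"turn": 0},{"claw": 0,"x": -0.019,"y": 0.04,"z": 0,"turn": 0},{"claw": 0,"x": -0.019,"y": 0.04,"z": 0,"turn": 0},{"claw": 0,"x": -0.019,"y": 0.04,"z": 0,"turn": 0},{"claw": 0,"x": -0.019,"y": 0.04,"z": 0,"turn": 0},{"claw": 0,"x": -0.019,"y": 0.04,"z": 0,"turn": 0},{"claw": 0,"x": 0,"y": 0,"z": 0,"turn": 0}]'

```text
time: 25.62
tool_pos: [0.4456, -0.3749, 0.2214]
tcp_rot: [3.079, 0.61, 0.002]
wrist_force: [-0.9, 0.2, -0.6]
width: 0.996
```

Run:
```python
from h import *
st();im,p=snap("wrist","w12");print(proj(p,[[.594,-.309,.013],[.508,-.345,.013],[.421,-.381,.013]]).round())
```

```text
t25.62 tcp [ 0.4456 -0.3749  0.2214] tool x [0.924 0.382 0.001] y [ 0.382 -0.924  0.003] z [ 0.002 -0.003 -1.   ] F [-0.9  0.2 -0.6] w 0.996
[[310.  -6.]
 [311. 103.]
 [312. 197.]]
```

>>> jog_arm --plan '[{"claw": 0,"x": 0,"y": 0.03,"z": 0,"turn": 0},{"claw": 0,"x": 0,"y": 0.03,"z": 0,"turn": 0},{"claw": 0,"x": 0,"y": 0,"z": 0,"turn": 0},{"claw": 0,"x": 0,"y": 0,"z": 0,"turn": 0}]'

```text
time: 26.18
tool_pos: [0.4688, -0.4256, 0.2201]
tcp_rot: [-3.08, -0.617, -0.0]
wrist_force: [0.2, -0.4, -0.3]
width: 1.0
```

Run:
```python
from h import *
st();im,p=snap("wrist","w13");print(proj(p,[[.594,-.309,.013],[.508,-.345,.013],[.421,-.381,.013]]).round())
a=cv2.imread("pics/w12.png");cv2.imwrite("pics/v12.png",np.hstack([a[:290,140:540],im[:290,140:540]]))
```

```text
t26.18 tcp [ 0.4688 -0.4256  0.2201] tool x [0.923 0.385 0.   ] y [ 0.385 -0.923 -0.001] z [-0.     0.001 -1.   ] F [ 0.2 -0.4 -0.3] w 1.000
[[249.  -4.]
 [254. 105.]
 [258. 199.]]
```

View pics/v12.png

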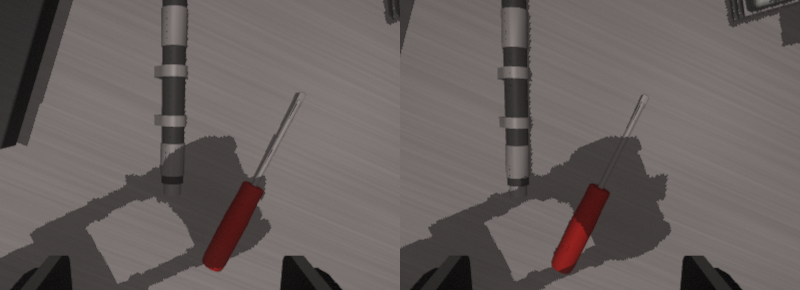

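Camshaft seen well (w12: lobes at rows 71 and 120, bare shaft around column 313; w13: rows 73 and 122, column 256). Refining numerically.

Run:
```python
from h import *
O={}
for f,c in(("w12",313),("w13",256)):
    p=np.load(f"pics/{f}.npy",allow_pickle=True).item();g=cv2.cvtColor(cv2.imread(f"pics/{f}.png"),cv2.COLOR_BGR2GRAY)
    print(f,"axial",g[40:150,c-2:c+3].mean(1).astype(int).tolist())
    m=(g<78).astype(np.uint8);pts=[]
    for r in(54,60,84,88,92,96,100,104,108): 
        l=c;
        while m[r,l]:l-=1
        q=c
        while m[r,q]:q+=1
        pts.append((r,l,q))
    print(pts)
```

```text
w12 axial [121, 121, 121, 123, 100, 60, 58, 59, 59, 60, 59, 60, 59, 59, 60, 59, 60, 59, 59, 59, 59, 60, 59, 58, 103, 136, 137, 137, 137, 138, 137, 137, 137, 137, 137, 127, 91, 58, 60, 60, 60, 60, 60, 60, 60, 60, 60, 60, 60, 60, 60, 59, 60, 60, 60, 60, 60, 59, 60, 60, 60, 59, 59, 59, 59, 59, 59, 58, 60, 60, 59, 59, 59, 59, 60, 87, 122, 134, 134, 134, 134, 134, 133, 134, 133, 133, 110, 61, 59, 58, 58, 58, 58, 58, 58, 58, 58, 57, 58, 58, 58, 58, 57, 63, 102, 130, 129, 128, 125, 121]
[(54, 301, 326), (60, 301, 326), (84, 301, 325), (88, 301, 325), (92, 301, 325), (96, 301, 325), (100, 301, 325), (104, 301, 325), (108, 301, 325)]
w13 axial [113, 112, 112, 112, 113, 114, 95, 57, 52, 51, 52, 52, 53, 52, 53, 52, 53, 52, 53, 53, 53, 53, 53, 54, 53, 53, 90, 119, 120, 120, 119, 120, 120, 121, 120, 121, 121, 111, 81, 53, 55, 55, 54, 55, 55, 55, 55, 55, 55, 55, 55, 55, 56, 56, 55, 56, 56, 55, 55, 56, 56, 56, 56, 56, 56, 57, 56, 56, 57, 57, 57, 57, 57, 57, 56, 56, 56, 82, 116, 126, 126, 126, 126, 125, 126, 126, 126, 126, 104, 61, 56, 57, 57, 56, 56, 56, 56, 56, 56, 57, 56, 55, 57, 56, 56, 61, 94, 117, 118, 118]
[(54, 242, 268), (60, 242, 269), (84, 243, 271), (88, 243, 269), (92, 243, 270), (96, 244, 269), (100, 244, 269), (104, 244, 270), (108, 244, 270)]
```

Run:
```python
from h import *
p,q=[np.load(f"pics/w{i}.npy",allow_pickle=True).item() for i in(12,13)]
J=[((313.6,44.3),(254.8,46.3)),((312.6,143.8),(257.0,145.8))]
T=[]
for a,b in J:
    X,e=tri([(p,a),(q,b)]);print("tri",np.round(X,4),np.round(e,1))
for cam,k in((p,0),(q,1)):
    X=onz(cam,[J[0][k],J[1][k]],.025);d=X[0]-X[1];print(np.round(X,4).tolist(),"len %.4f (88 mm expected) yaw %.2f mid"%(np.linalg.norm(d),np.degrees(np.arctan2(d[1],d[0]))),np.round(X.mean(0),4))
go(.5067,-.345,.06,22.6)
```

```text
tri [ 0.5571 -0.3272  0.0109] [0.1 0.1]
tri [ 0.4722 -0.3609  0.014 ] [0. 0.]
[[0.5551, -0.328, 0.025], [0.4733, -0.3605, 0.025]] len 0.0880 (88 mm expected) yaw 21.67 mid [ 0.5142 -0.3443  0.025 ]
[[0.556, -0.3301, 0.025], [0.474, -0.3622, 0.025]] len 0.0880 (88 mm expected) yaw 21.35 mid [ 0.515  -0.3462  0.025 ]
t26.23 tcp [ 0.4688 -0.4255  0.22  ] tool x [0.923 0.386 0.   ] y [ 0.386 -0.923 -0.001] z [-0.     0.001 -1.   ] F [ 0.3 -0.4 -0.1] w 1.002
yaw now 22.68 turn 0.08 shift after turn [ 0.066  -0.0597  0.16  ] unturned [ 0.066  -0.0595  0.1601]
```

```bash
python3 -c "
from h import *
go(.5145,-.3446,.05,21.5)"
```

```text
t26.23 tcp [ 0.4688 -0.4255  0.22  ] tool x [0.923 0.386 0.   ] y [ 0.386 -0.923 -0.001] z [-0.     0.001 -1.   ] F [ 0.3 -0.4 -0.1] w 1.002
yaw now 22.68 turn 1.18 shift after turn [ 0.0722 -0.0585  0.17  ] unturned [ 0.0734 -0.0569  0.1701]
```

>>> jog_arm --plan '[{"claw": 0.3,"x": 0,"y": 0,"z": 0,"turn": 1.2},{"claw": 0.3,"x": 0.036,"y": -0.029,"z": 0.03,"turn": 0},{"claw": 0.3,"x": 0.036,"y": -0.029,"z": 0.03,"turn": 0},{"claw": 0.3,"x": 0,"y": 0,"z": 0.05,"turn": 0},{"claw": 0.3,"x": 0,"y": 0,"z": 0.04,"turn": 0},{"claw": 0.3,"x": 0,"y": 0,"z": 0.02,"turn": 0},{"claw": 0.3,"x": 0,"y": 0,"z": 0,"turn": 0},{"claw": 0.3,"x": 0,"y": 0,"z": 0,"turn": 0}]'

```text
time: 27.22
tool_pos: [0.5159, -0.3477, 0.0518]
tcp_rot: [3.085, 0.583, 0.003]
wrist_force: [-0.2, 0.7, 0.0]
width: 0.698
```

```bash
python3 -c "
from h import *
go(.5145,-.3446,.004,21.5)"
```

```text
t27.23 tcp [ 0.5159 -0.3477  0.0518] tool x [0.931 0.365 0.002] y [ 0.365 -0.931  0.003] z [ 0.003 -0.002 -1.   ] F [-0.2  0.7  0. ] w 0.698
yaw now 21.41 turn -0.09 shift after turn [-0.0002 -0.0034  0.0478] unturned [-0.0003 -0.0035  0.0478]
```

>>> jog_arm --plan '[{"claw": 0.3,"x": 0,"y": -0.0032,"z": 0.02,"turn": 0},{"claw": 0.3,"x": 0,"y": 0,"z": 0.02,"turn": 0},{"claw": 0.3,"x": 0,"y": 0,"z": 0.006,"turn": 0},{"claw": 0.3,"x": 0,"y": 0,"z": 0,"turn": 0},{"claw": 1,"x": 0,"y": 0,"z": 0,"turn": 0},{"claw": 1,"x": 0,"y": 0,"z": 0,"turn": 0},{"claw": 1,"x": 0,"y": 0,"z": 0,"turn": 0},{"claw": 1,"x": 0,"y": 0,"z": 0,"turn": 0},{"claw": 1,"x": 0,"y": 0,"z": 0,"turn": 0}]' --newtons 60

```text
time: 28.35
tool_pos: [0.5142, -0.3442, 0.0047]
tcp_rot: [3.086, 0.584, 0.002]
wrist_force: [0.3, 0.5, 5.5]
width: 0.232
```

>>> jog_arm --plan '[{"claw": 1,"x": 0,"y": 0,"z": -0.01,"turn": 0},{"claw": 1,"x": 0,"y": 0,"z": -0.03,"turn": 0},{"claw": 1,"x": 0,"y": 0,"z": 0,"turn": 0}]'

```text
time: 28.72
tool_pos: [0.5148, -0.3445, 0.0453]
tcp_rot: [3.084, 0.584, 0.004]
wrist_force: [1.9, -0.1, -5.9]
width: 0.229
```

```bash
python3 -c "
from h import *
go(.5583,-.0606,.17,94.4)"
```

```text
t28.73 tcp [ 0.5148 -0.3445  0.0453] tool x [0.931 0.365 0.002] y [ 0.365 -0.931  0.003] z [ 0.003 -0.002 -1.   ] F [ 1.9 -0.1 -5.9] w 0.229
yaw now 21.44 turn -72.96 shift after turn [ 0.2797  0.0652 -0.1247] unturned [ 0.1445 -0.2479 -0.1251]
```

>>> jog_arm --plan '[{"claw": 1,"x": 0,"y": 0,"z": -0.035,"turn": 0},{"claw": 1,"x": 0,"y": 0,"z": -0.035,"turn": -10.4},{"claw": 1,"x": 0,"y": 0,"z": -0.035,"turn": -10.4},{"claw": 1,"x": 0,"y": 0,"z": -0.02,"turn": -10.4},{"claw": 1,"x": 0,"y": 0,"z": 0,"turn": -10.4},{"claw": 1,"x": 0,"y": 0,"z": 0,"turn": -10.4},{"claw": 1,"x": 0,"y": 0,"z": 0,"turn": -10.4},{"claw": 1,"x": 0,"y": 0,"z": 0,"turn": -10.4}]'

```text
time: 29.72
tool_pos: [0.5123, -0.3427, 0.1662]
tcp_rot: [-2.128, -2.306, 0.001]
wrist_force: [-0.2, -0.3, -4.9]
width: 0.227
```

>>> jog_arm --plan '[{"claw": 1,"x": 0.04,"y": 0.009,"z": 0,"turn": 0},{"claw": 1,"x": 0.04,"y": 0.0093,"z": 0,"turn": 0},{"claw": 1,"x": 0.04,"y": 0.0093,"z": 0,"turn": 0},{"claw": 1,"x": 0.04,"y": 0.0093,"z": 0,"turn": 0},{"claw": 1,"x": 0.04,"y": 0.0093,"z": 0,"turn": 0},{"claw": 1,"x": 0.04,"y": 0.0093,"z": 0,"turn": 0},{"claw": 1,"x": 0.04,"y": 0.0093,"z": 0,"turn": 0},{"claw": 1,"x": 0,"y": 0,"z": 0,"turn": 0},{"claw": 1,"x": 0,"y": 0,"z": 0,"turn": 0}]'

```text
time: 30.85
tool_pos: [0.5564, -0.0596, 0.1672]
tcp_rot: [-2.136, -2.302, 0.003]
wrist_force: [0.0, -0.5, -5.5]
width: 0.23
```

```bash
python3 -c "
from h import *
go(.5582,-.0608,.105,94.4)"
```

```text
t30.85 tcp [ 0.5564 -0.0596  0.1672] tool x [-0.075  0.997  0.   ] y [ 0.997  0.075 -0.003] z [-0.003 -0.    -1.   ] F [ 0.  -0.5 -5.5] w 0.230
yaw now 94.29 turn -0.11 shift after turn [-0.0014  0.0017  0.0622] unturned [-0.0014  0.0018  0.0622]
```

>>> jog_arm --plan '[{"claw": 1,"x": -0.0014,"y": 0.0018,"z": 0.03,"turn": -0.1},{"claw": 1,"x": 0,"y": 0,"z": 0.03,"turn": 0},{"claw": 1,"x": 0,"y": 0,"z": 0.006,"turn": 0},{"claw": 1,"x": 0,"y": 0,"z": 0,"turn": 0},{"claw": 1,"x": 0,"y": 0,"z": 0,"turn": 0}]'

```text
time: 31.48
tool_pos: [0.5606, -0.0615, 0.1043]
tcp_rot: [2.135, 2.302, 0.002]
wrist_force: [-0.1, -0.0, -5.7]
width: 0.23
```

```bash
python3 -c "
from h import *
go(.5582,-.0608,.0887,94.4)"
```

```text
t31.48 tcp [ 0.5606 -0.0615  0.1043] tool x [-0.075  0.997 -0.001] y [0.997 0.075 0.003] z [ 0.003 -0.    -1.   ] F [-0.1 -0.  -5.7] w 0.230
yaw now 94.30 turn -0.10 shift after turn [ 0.0009 -0.0024  0.0156] unturned [ 0.0009 -0.0024  0.0156]
```

>>> jog_arm --plan '[{"claw": 1,"x": 0.001,"y": -0.0022,"z": 0.004,"turn": 0},{"claw": 1,"x": 0,"y": 0,"z": 0.004,"turn": 0},{"claw": 1,"x": 0,"y": 0,"z": 0.004,"turn": 0},{"claw": 1,"x": 0,"y": 0,"z": 0,"turn": 0},{"claw": 1,"x": 0,"y": 0,"z": 0,"turn": 0}]'

```text
time: 32.1
tool_pos: [0.5571, -0.06, 0.0907]
tcp_rot: [-2.136, -2.304, 0.0]
wrist_force: [-0.8, -0.3, -6.0]
width: 0.231
```

>>> jog_arm --plan '[{"claw": 1,"x": 0,"y": 0,"z": 0.001,"turn": 0},{"claw": 1,"x": 0,"y": 0,"z": 0,"turn": 0}]'

```text
time: 32.35
tool_pos: [0.5571, -0.0601, 0.0897]
tcp_rot: [-2.136, -2.304, 0.0]
wrist_force: [-0.9, -0.0, -5.0]
width: 0.232
```

>>> jog_arm --plan '[{"claw": 1,"x": 0,"y": 0,"z": 0.001,"turn": 0},{"claw": 1,"x": 0,"y": 0,"z": 0,"turn": 0}]'

```text
time: 32.6
tool_pos: [0.5575, -0.0601, 0.0891]
tcp_rot: [2.135, 2.304, 0.001]
wrist_force: [0.7, 0.6, -4.9]
width: 0.229
```

>>> jog_arm --plan '[{"claw": 1,"x": 0,"y": 0,"z": 0.0005,"turn": 0},{"claw": 1,"x": 0,"y": 0,"z": 0,"turn": 0}]'

```text
time: 32.85
tool_pos: [0.5576, -0.0602, 0.089]
tcp_rot: [2.135, 2.303, 0.001]
wrist_force: [0.3, -0.0, 0.0]
width: 0.235
```

>>> jog_arm --plan '[{"claw": 1,"x": 0,"y": 0,"z": 0.0005,"turn": 0},{"claw": 1,"x": 0,"y": 0,"z": 0,"turn": 0}]'

```text
time: 33.1
tool_pos: [0.5577, -0.0602, 0.0888]
tcp_rot: [2.135, 2.303, 0.001]
wrist_force: [-2.5, 0.4, 4.6]
width: 0.233
```

>>> jog_arm --plan '[{"claw": 1,"x": 0,"y": 0,"z": -0.0004,"turn": 0},{"claw": 0.65,"x": 0,"y": 0,"z": 0,"turn": 0},{"claw": 0.5,"x": 0,"y": 0,"z": 0,"turn": 0},{"claw": 0.4,"x": 0,"y": 0,"z": 0,"turn": 0},{"claw": 0.4,"x": 0,"y": 0,"z": -0.01,"turn": 0},{"claw": 0.4,"x": 0,"y": 0,"z": -0.03,"turn": 0},{"claw": 0.4,"x": 0,"y": 0,"z": -0.05,"turn": 0},{"claw": 0.2,"x": 0,"y": 0,"z": -0.05,"turn": 0}]'

```text
time: 34.1
tool_pos: [0.5569, -0.06, 0.23]
tcp_rot: [-2.136, -2.304, 0.0]
wrist_force: [0.7, -0.5, 0.6]
width: 0.785
```

>>> jog_arm --plan '[{"claw": 0,"x": 0,"y": -0.04,"z": -0.02,"turn": 10},{"claw": 0,"x": 0,"y": -0.03,"z": 0,"turn": 10},{"claw": 0,"x": 0,"y": 0,"z": 0,"turn": 10},{"claw": 0,"x": 0,"y": 0,"z": 0,"turn": 10},{"claw": 0,"x": 0,"y": 0,"z": 0,"turn": 10},{"claw": 0,"x": 0,"y": 0,"z": 0,"turn": 10},{"claw": 0,"x": 0,"y": 0,"z": 0,"turn": 10},{"claw": 0,"x": 0,"y": 0,"z": 0,"turn": 10},{"claw": 0,"x": 0,"y": 0,"z": 0,"turn": 10},{"claw": 0,"x": -0.02,"y": 0,"z": 0,"turn": 0}]'

```text
time: 35.35
tool_pos: [0.4681, -0.0616, 0.249]
tcp_rot: [3.139, 0.117, 0.002]
wrist_force: [-0.8, 0.0, 0.1]
width: 0.996
```

>>> jog_arm --plan '[{"claw": 0,"x": 0,"y": 0,"z": 0,"turn": 0},{"claw": 0,"x": 0,"y": 0,"z": 0,"turn": 0}]'

```text
time: 35.6
tool_pos: [0.4679, -0.0616, 0.2488]
tcp_rot: [3.139, 0.119, 0.002]
wrist_force: [0.0, 0.6, -0.2]
width: 0.999
```

Run:
```python
from h import *
st();im,p=snap("wrist","w14");t,pt=snap("top","t14")
h=np.array([.5628,-.1205]);l=np.array([.5533,-.0011])
print("block centres @z.1",proj(p,[[*h,.1],[*l,.1]]).round().tolist())
a=im[:300];b=cv2.resize(t[110:260,160:480],(640,300),interpolation=cv2.INTER_CUBIC)
cv2.imwrite("pics/v14.png",np.vstack([a,b]))
```

```text
t35.60 tcp [ 0.4679 -0.0616  0.2488] tool x [0.997 0.076 0.002] y [ 0.076 -0.997  0.   ] z [ 0.002 -0.    -1.   ] F [ 0.   0.6 -0.2] w 0.999
block centres @z.1 [[400.0, 74.0], [247.0, 75.0]]
```

View pics/v14.png

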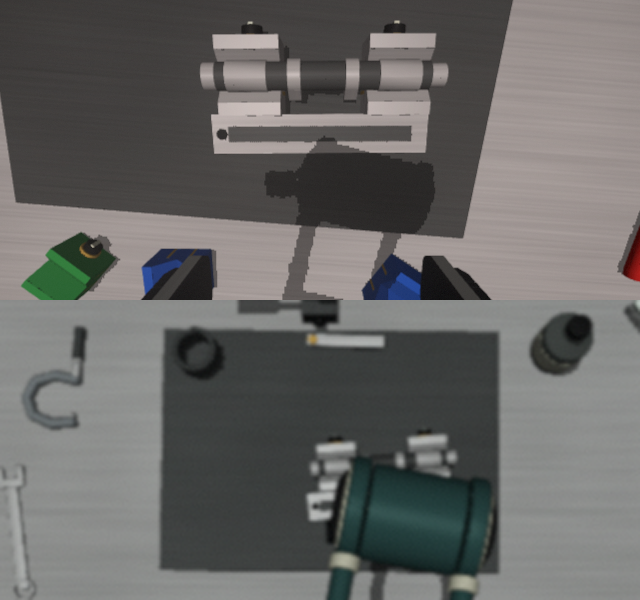

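Final view: each journal (225–268 and 378–425 px) is centred in its block (247 and 400 px), the bar lies along both faces and the bystanders look undisturbed. One numeric check that the blocks did not shift, then I hand in.

Run:
```python
from meas import *
p=np.load("pics/w14.npy",allow_pickle=True).item();a=np.radians(4.35);ex=np.array([np.cos(a),np.sin(a)])
for n,b in(("held",(365,85,440,113)),("loose",(210,85,290,114)),("held far",(360,25,445,52)),("loose far",(205,25,290,52))):
    print(n); landsz("w14",b,165)
g=cv2.cvtColor(cv2.imread("pics/w14.png"),cv2.COLOR_BGR2GRAY)
for c in(380,400,420,226,246,266): print(c,g[100:160,c].tolist()[8:24])
```

```text
held
w14 land [ 538.1 -121.4] [ 7.7 46.5] yaw of block deg 4.3
loose
w14 land [528.8  -2.9] [ 8.5 48.9] yaw of block deg 4.3
held far
w14 land [ 587.1 -112.5] [ 8.4 35.7] yaw of block deg 4.3
loose far
w14 land [577.8   1. ] [ 8.5 48.8] yaw of block deg 4.3
380 [178, 178, 179, 178, 179, 179, 146, 129, 163, 164, 161, 160, 160, 157, 157, 156]
400 [172, 172, 173, 172, 172, 173, 141, 126, 161, 163, 160, 158, 158, 155, 155, 155]
420 [166, 167, 167, 166, 167, 166, 162, 158, 161, 161, 159, 158, 159, 156, 154, 155]
226 [187, 188, 187, 187, 188, 188, 188, 183, 180, 179, 181, 179, 178, 176, 174, 174]
246 [193, 191, 193, 192, 191, 192, 181, 173, 178, 179, 178, 175, 176, 172, 172, 172]
266 [194, 195, 194, 194, 194, 193, 182, 172, 175, 175, 176, 173, 173, 171, 170, 170]
```

```bash
python3 -c "
from workcell import bot
print(bot.finish_job())"
```

```text
the job is handed in; nothing more can be done
None
```

The camshaft is set up in both V-blocks and the job is handed in at about 36 s of the 72 s allowed. No verdict was reported.

**What I did:**
- **Loose block:** I put it beside the held one at 119.8 mm pitch, switch on the far side.
- **Straightedge:** I laid it flat and pushed it against the plain faces of both blocks. That brought the loose block into line, and the bar stays there.
- **Camshaft:** I lowered it into both Vs until it sat (about 10 N on the wrist) and released it.

**Last checks:**
- **Alignment:** both blocks measure 4.3° yaw, and their faces are in line within about 0.3 mm, which is about the camera noise.
- **Straightedge:** the seam to the bar was thin and the same at both blocks in the close view (under 0.8 mm, shadow included). In the final view it was fainter at the loose block. The bar reaches along both blocks.
- **Journals:** each is centred in its block to about 1 px (1–2 mm).
- **Bystanders:** those visible in the last views looked undisturbed. I did not check the spanner or screwdriver closely at the end.

**Disagreements:** the straight line fitted through both block edges came out about 0.2° off the blocks' own yaw, which I put down to measurement noise. Three move calls were refused for format or range; none of them moved the arm.

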